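# Scoop truffles into the presentation box and shut it

## Task

Take the scoop, scoop truffles out of the steel pan and tip them into the wooden box until at least three of the five are in it, never touching a truffle with the gripper; truffles you leave behind stay in the pan. Then lay the scoop down flat with its whole bowl on the black board, let go of it, and lower the box's lid gently until it is fully shut. Leave the jar, the bowl and the spatula where they are.

Things in the scene. Friction and masses are not known exactly. Their poses are not given: they have to be found in the camera images.
- scoop: flat-bottomed aluminium hand scoop, 120 g, black handle. Origin: centre of the bowl's underside; x to the open nose, z up. Bowl 84 long (x -42 to +42), 80 wide outside, floor 2 thick, open at the nose (+x) and top; side walls 2.5 thick, 34 high from the back to x = 12, then stepping down to nothing at x = 32; back wall 36 high
- scoop_grip (a point): grip point on the axis of the scoop's handle, (-80, 0, 77) in the scoop's frame, axes as the scoop's. The handle is flat-sided, 18 wide (y), 20 thick, 100 long, and rises backwards from the back wall at 60 degrees to the horizontal, from (-50, 0, 25) to its end at (-100, 0, 112). Pinch it across y
- scoop_lip (a point): middle of the scoop's nose edge, at its underside: (42, 0, 0) in the scoop's frame
- scoop_bowl (a point): middle of the scoop's bowl, (0, 0, 15) in the scoop's frame
- board: black flat board, 220 (x) by 150 (y) by 10 thick, fixed; the scoop lies on it at the start. Origin: centre of its underside
- pan: stainless pan, fixed, open-topped, with the truffles in its +x half. Origin: centre of its underside; length along x. Inner floor 3 above the origin, 200 long (x -100 to +100), 100 wide (y -50 to +50); sides upright, rim 40 high, with a flat 14 mm flange; both ends slope outward at 40 degrees to the horizontal, reaching the rim at x = -148 and +148
- box: open wooden box, fixed, 130 by 130 by 60 high, walls 5 thick, floor 5 thick. Origin: centre of its underside. Its lid is hinged on its +x rim
- lid (a joint): angle of the box's lid: 0 is closed flat on the rim, 1.57 stands upright, 1.9 is the stop leaning back (to the box's +x). Stiff hinge: it stays where it is left. The lid is 130 by 130 by 8 thick, with a 14 mm long, 40 mm wide, 5 mm thick finger tab beyond its free edge
- lid_hinge (a point): middle of the lid's hinge line, at (65, 0, 60) in the box's frame, at the lid's lower face; the hinge line is along the box's y
- lid_edge (a point): middle of the lid's free edge at its outer face (without the tab), 130 from the hinge, 8 out of its lower face
- truffle0: round chocolate truffle 1 of 5, a ball 24 in diameter, 12 g; origin at its centre; it rolls
- truffle1: round chocolate truffle 2 of 5, a ball 24 in diameter, 12 g; origin at its centre; it rolls
- truffle2: round chocolate truffle 3 of 5, a ball 24 in diameter, 12 g; origin at its centre; it rolls
- truffle3: round chocolate truffle 4 of 5, a ball 24 in diameter, 12 g; origin at its centre; it rolls
- truffle4: round chocolate truffle 5 of 5, a ball 24 in diameter, 12 g; origin at its centre; it rolls
- jar: closed amber jar, 70 in diameter, 110 high, bystander; origin at the centre of its underside
- bowl: white ceramic bowl, 110 in diameter, 50 high, bystander; origin at the centre of its underside
- spatula: spatula lying on the table beyond the work, bystander; origin under its middle

How it is judged:
By the outcome, as a careful person would: the job done as asked, in the order asked, and still so for the second after the job is handed in, with the robot touching nothing.
It also fails if it takes over 72 s, if anything falls off the work surface, if the arm or the gripper's body presses on something with over 40 N, if the wrist force passes 120 N, or if a joint passes its speed limit or range.

## Robot

A 7-joint arm with a two-finger parallel gripper is mounted at the origin on the work surface. World frame = base frame: x ahead of the robot, y to its left, z up, the work surface at z = 0. Lengths are in m, angles in rad, forces in N, time in s.
With the tool pointing down it reaches from about 0.4 to 0.85 m from the base axis. Payload 4.5 kg.
Tool frame: the origin (TCP) lies midway between the tips of the shut fingers; the grasp point (between the pads) lies 19 mm behind it; z points along the fingers, y is the line along which they close (so a half turn about z gives the same grasp; the last joint's range is limited). The gripper opens to 88 mm and grips with 3 to 60 N. Pads are 18 mm wide; open, the fingers measure 123 mm over their backs; the gripper's body (75 mm by 187 mm) begins 45 mm behind the grasp point.
Start: joints at [1.184, 0.689, -0.195, 1.565, 0.157, 0.902, -0.215], TCP at [0.255, -0.57, 0.239] pointing down, gripper open.
Joint ranges: [-3.01, 3.01], [-0.46, 2.08], [-1.47, 1.51], [0.13, 2.56], [-1, 4.14], [0.04, 2.09], [-2.66, 2.66]. Speed limits (rad/s): [2.57, 2.57, 3.14, 3.14, 3.14, 3.14, 3.14].

## Interface

Orientations are given as a unit quaternion [x, y, z, w].
In Python, from plant import sensors, eyes, finish_job gives the robot as it stands.
- The arm moves only by the tool send_rows, never from a script. Its argument "rows" is text: rows parted by semicolons, each of 4 numbers parted by spaces: the shift along the tool's x, y, z normalised to -1 to 1, where 1 is 30 cm, then the turn about the tool's z normalised to -1 to 1, where 1 is 2 pi rad. A call has 1 to 10 rows; each row is the pose to reach, as a shift and turn from the pose commanded when the call began, along the tool's axes at that moment, turning the shorter way round; what a row does not reach only later rows make up. A row lasts 1/12 s, in which the tool goes at most 41.7 mm and 7.16 degrees, less where a joint would pass 70% of its speed; a pose out of reach is approached as far as the arm can. A call with a number of a shift or a turn outside -1 to 1 is refused whole. A call with a gripper value outside its range is refused whole. "jaw" is the closure, from -1 (fully open) to 1 (shut), set as the call begins (left out, the last holds). The fingers move at their own pace and stop on an object; "force" is the grip in N (left out, the last holds). Time passes only in rows, so rows that repeat a pose let the fingers close. It gives the time, the measured TCP pose, the force, the opening and the grip force at its end, in the units of the state.
- sensors.get_state(): the state, without advancing time (a new reading comes with each control period).
- eyes.snapshot(name): name is "side" or "top"; returns (picture, depth): 384x512x3 uint8, red, green, blue; 384x512 float32, m along the optical axis (not along the pixel's ray), 0 where there is no reading.
- eyes.calibration(name): a dict with "fov_y" (degrees; the focal length in pixels is half the picture's height over the tangent of half this angle, whatever the lens; pixels are square), "cx", "cy" (the principal point, pixels), "dist_coeffs" ([k1, k2, p1, p2, k3] as OpenCV has them; the pictures are not rectified), "world_from_camera" (4x4, takes a point from camera to world coordinates). Camera axes: x right, y down, z forward; pixel columns grow to the right and rows downward; lengths in m; the calibration is good to about 2 mm. A picture is of the moment at which its call begins. calibration takes no time and is no camera call.
- finish_job(): hands the job in; it is judged then, once.
The state is a dict: "clock": time; "q": joint angles; "qd": joint speeds; "joint_torque": joint torques, N m; "tool_pos": TCP position; "eef_rot": TCP orientation; "contact_force": force on the tool from outside, world axes, zero at the start; "moment": the same for the moment, N m; "opening": opening from 0.0 (shut) to 1.0 (fully open); "finger_force": force on a finger pad.
Only numpy, scipy, OpenCV 4.12 (cv2) and the standard library are available. Lean on these libraries where they do the work, as an engineer would, in place of code of your own. Each camera call takes 0.05 s, during which the arm holds its last target. There are 200 camera calls.

## Working session

There is one attempt and no reset: what is moved stays moved. The work goes in short steps, Python scripts to look and compute and a tool call to move; the robot and the scene stay as the last step left them, time stands still between calls to the robot, and variables do not carry over. Pictures are saved under pics/ and viewed, at most 10 in all, crops included, and the job is handed in when it is done.

Besides the shell and the picture viewer there is one more tool, called by a JSON object that holds its "api" and its "payload". send_rows: Moves the arm, as the interface text tells. Scaled input: -1 to 1 covers 30 cm each way for a shift and 2 pi rad each way for a turn. Its arguments: {"type":"object","properties":{"rows":{"type":"string"},"jaw":{"type":"number"},"force":{"type":"number"}},"required":["rows"]}

```bash
ls; mkdir -p pics; cat > h.py <<'E'
import numpy as np, cv2
from plant import sensors, eyes, finish_job
def cal(n):
    c=eyes.calibration(n); f=192/np.tan(np.radians(c["fov_y"])/2)
    K=np.array([[f,0,c["cx"]],[0,f,c["cy"]],[0,0,1.]]); return K,np.array(c["dist_coeffs"],float),np.array(c["world_from_camera"])
def snap(n,name=None):
    p,d=eyes.snapshot(n)
    if name: cv2.imwrite("pics/"+name+".png",p[:,:,::-1])
    return p,d
def ray(n,uv):
    K,D,T=cal(n); x=cv2.undistortPoints(np.array(uv,float).reshape(-1,1,2),K,D).reshape(-1,2)
    return T[:3,3],np.c_[x,np.ones(len(x))]@T[:3,:3].T
def plane(n,uv,z):
    o,r=ray(n,uv); return o+r*((z-o[2])/r[:,2])[:,None]
def cloud(n,d):
    v,u=np.mgrid[:384,:512]; o,r=ray(n,np.c_[u.ravel(),v.ravel()])
    return (o+r*d.ravel()[:,None]).reshape(384,512,3)
def pix(n,P):
    K,D,T=cal(n); Ti=np.linalg.inv(T); return cv2.projectPoints(np.array(P,float).reshape(-1,3),cv2.Rodrigues(Ti[:3,:3])[0],Ti[:3,3],K,D)[0].reshape(-1,2)
E
python3 - <<'E'
from h import *
a,_=snap("top"); b,_=snap("side")
cv2.imwrite("pics/a.png",a[:,:,::-1]);cv2.imwrite("pics/b.png",b[:,:,::-1])
for n in("top","side"): print(cal(n)[0][0,0],cal(n)[1],cal(n)[2].round(3))
s=sensors.get_state(); print({k:np.round(v,3) for k,v in s.items()})
E
```

```text
pics
431.83572187464966 [0.01396572 0.         0.         0.         0.        ] [[-0.024 -0.989  0.148  0.419]
 [-1.     0.022 -0.013  0.018]
 [ 0.009 -0.148 -0.989  1.446]
 [ 0.     0.     0.     1.   ]]
410.4199560289401 [-0.04652895  0.          0.          0.          0.        ] [[-0.945 -0.185  0.272  0.246]
 [-0.328  0.551 -0.767  1.119]
 [-0.008 -0.814 -0.581  0.938]
 [ 0.     0.     0.     1.   ]]
{'clock': np.float64(0.1), 'q': array([ 1.184,  0.69 , -0.195,  1.566,  0.157,  0.902, -0.215]), 'qd': array([-0.001, -0.003, -0.   , -0.003,  0.   ,  0.002, -0.   ]), 'joint_torque': array([-4.0000e-03, -5.2850e+01, -1.2720e+00, -1.5384e+01, -5.3000e-02,
        2.0000e-03,  0.0000e+00]), 'tool_pos': array([ 0.255, -0.57 ,  0.238]), 'eef_rot': array([ 0.978,  0.209, -0.   , -0.001]), 'contact_force': array([ 0.157, -0.379,  0.172]), 'moment': array([ 0.017, -0.008,  0.004]), 'finger_force': np.float64(0.0), 'opening': np.float64(0.999)}
```

View pics/a.png

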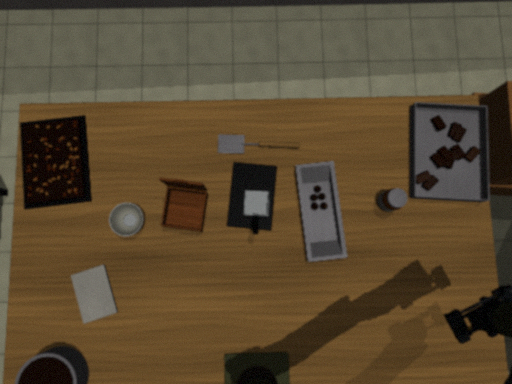

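View pics/b.png

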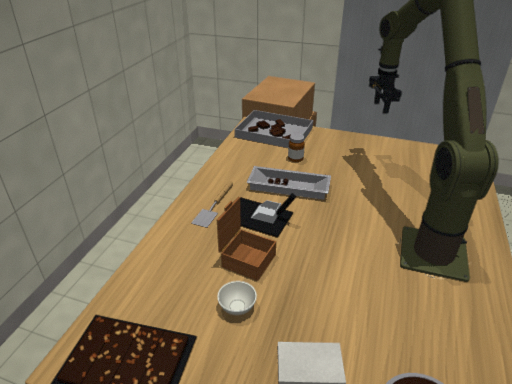

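```bash
python3 - <<'E'
from h import *
p,d=snap("top"); q,e=snap("side")
c=p[140:280,140:360]; cv2.imwrite("pics/c.png",cv2.resize(c,None,fx=3.6,fy=3.6,interpolation=cv2.INTER_CUBIC)[:,:,::-1])
c=q[160:290,190:350]; cv2.imwrite("pics/d.png",cv2.resize(c,None,fx=4.5,fy=4.5,interpolation=cv2.INTER_CUBIC)[:,:,::-1])
P=cloud("top",d)
def rect(m,z,lab):
    n,l,s,_=cv2.connectedComponentsWithStats(m.astype(np.uint8)); k=1+s[1:,4].argmax()
    cs,_=cv2.findContours((l==k).astype(np.uint8),0,2); w=plane("top",cs[0].reshape(-1,2),z)[:,:2]
    r=cv2.minAreaRect((w*1000).astype(np.float32)); print(lab,s[k,4],np.round(r[0],1),np.round(r[1],1),round(r[2],2)); return l==k
H=P[:,:,2]; g=p.astype(int); mx=g.max(2); mn=g.min(2)
R=lambda u0,u1,v0,v1:(lambda m:(m.__setitem__((slice(v0,v1),slice(u0,u1)),True),m)[1])(np.zeros((384,512),bool))
rect(R(220,285,155,238)&(mx<45),.01,"board")
rect(R(225,285,160,220)&(mn>90),.02,"scoop")
rect(R(285,360,150,270)&(H>.03)&(H<.06),.04,"pan rim")
rect(R(285,360,150,270)&(H<.012)&(mx-mn<30),.003,"pan floor")
rect(R(150,215,170,240)&(H>.045)&(H<.07),.06,"box rim")
m=R(300,340,175,220)&(mx<75)
n,l,s,cc=cv2.connectedComponentsWithStats(m.astype(np.uint8)); print(s[1:],plane("top",cc[1:],.015).round(4))
Q=cloud("side",e)
for nm,C,RR in(("top",P,R(150,215,170,240)),("side",Q,R(205,285,190,280))):
    x=C[RR]; x=x[(x[:,2]>.09)]; print(nm,len(x),x.min(0).round(3),x.max(0).round(3))
    if len(x)>20:
        for z in np.arange(.09,.2,.02):
            y=x[abs(x[:,2]-z)<.01]; 
            if len(y): print(z.round(2),y.mean(0).round(3),y[:,:2].min(0).round(3),y[:,:2].max(0).round(3))
hd=Q[R(255,300,190,225)]; hd=hd[(hd[:,2]>.06)]; print("handle",len(hd),hd.min(0).round(3),hd.max(0).round(3))
hd=P[R(235,275,200,240)]; hd=hd[(hd[:,2]>.06)]; print("handle",len(hd),hd.mean(0).round(3),hd.min(0).round(3),hd.max(0).round(3))
E
```

```text
board 2128 [598.9   2.1] [146.  232.9] 83.04
scoop 526 [581.4 -10.7] [76.6 76.9] 88.68
pan rim 1386 [ 549.5 -221.3] [318.8 127.7] 5.03
pan floor 1704 [ 549.7 -225.6] [234.9  97.2] 5.01
box rim 327 [564.8 222.7] [131.4 131.9] 81.23
[[302 175  36  45 328]
 [310 185  18  25 277]
 [300 204   2  16  24]] [[ 0.6269 -0.2393  0.015 ]
 [ 0.5906 -0.2188  0.015 ]
 [ 0.5439 -0.1589  0.015 ]]
top 309 [0.419 0.018 0.091] [0.644 0.276 1.446]
0.09 [0.629 0.212 0.096] [0.62 0.15] [0.638 0.275]
0.11 [0.627 0.209 0.11 ] [0.618 0.151] [0.637 0.274]
0.13 [0.628 0.214 0.13 ] [0.618 0.149] [0.637 0.276]
0.15 [0.627 0.209 0.151] [0.618 0.149] [0.637 0.275]
0.17 [0.627 0.211 0.171] [0.618 0.152] [0.637 0.274]
0.19 [0.63  0.213 0.189] [0.618 0.15 ] [0.644 0.275]
side 705 [0.246 0.151 0.09 ] [0.645 1.119 0.938]
0.09 [0.63  0.223 0.095] [0.62  0.156] [0.644 0.28 ]
0.11 [0.63  0.224 0.11 ] [0.62  0.155] [0.642 0.28 ]
0.13 [0.63  0.221 0.13 ] [0.619 0.153] [0.645 0.28 ]
0.15 [0.63  0.225 0.15 ] [0.618 0.157] [0.644 0.282]
0.17 [0.63  0.225 0.17 ] [0.617 0.155] [0.644 0.282]
0.19 [0.63  0.22  0.189] [0.617 0.151] [0.642 0.281]
handle 123 [ 0.246 -0.016  0.06 ] [0.528 1.119 0.938]
handle 99 [ 0.49  -0.002  0.253] [ 0.419 -0.013  0.063] [0.526 0.018 1.446]
```

View pics/c.png

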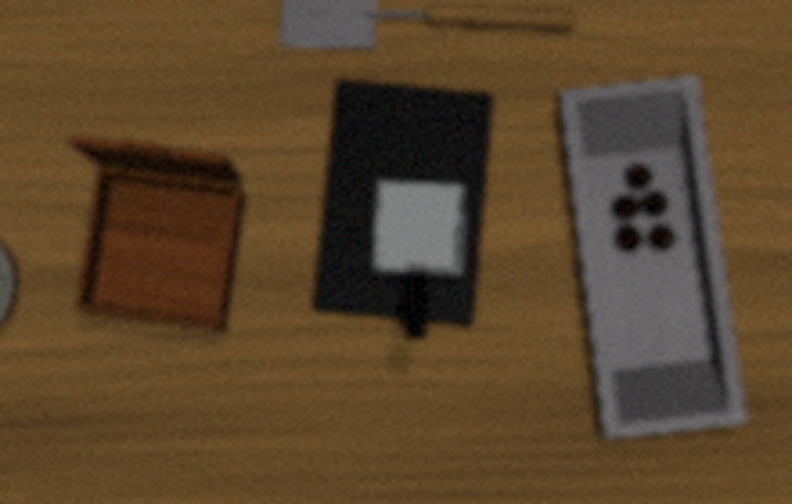

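View pics/d.png

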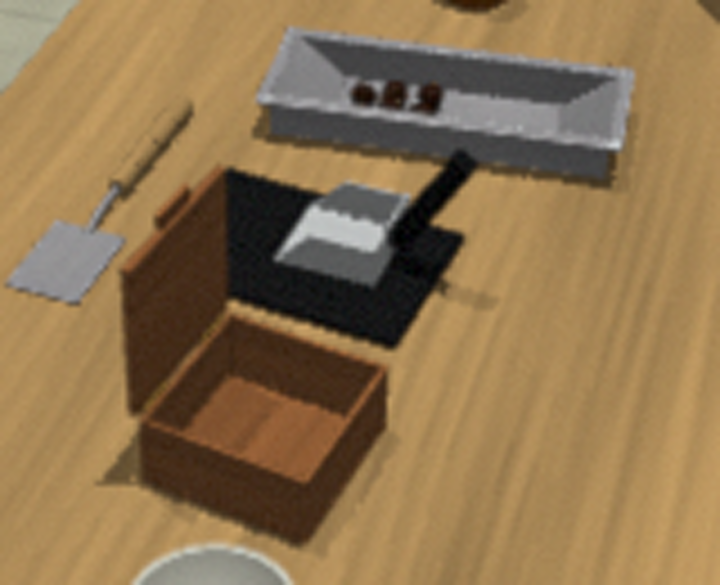

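```bash
python3 - <<'E'
from h import *
p,d=snap("top"); q,e=snap("side")
P=cloud("top",d); Q=cloud("side",e)
g=p.astype(int)
def med(C,d,u0,u1,v0,v1,lo,hi):
    x=C[v0:v1,u0:u1][d[v0:v1,u0:u1]>0]; return x[(x[:,2]>lo)&(x[:,2]<hi)]
for lo in np.arange(.05,.13,.015):
    for nm,C,dd,b in(("top",P,d,(240,272,205,240)),("side",Q,e,(265,305,185,225))):
        x=med(C,dd,*b,lo,lo+.015)
        if len(x)>2: print("handle",nm,lo.round(3),len(x),np.median(x,0).round(4),x.min(0).round(3),x.max(0).round(3))
# scoop bowl edges
for nm,C,dd,b in(("top",P,d,(235,275,185,220)),("side",Q,e,(250,285,195,230))):
    x=med(C,dd,*b,.018,.05); print("bowl",nm,len(x),x.min(0).round(3),x.max(0).round(3))
    r=cv2.minAreaRect((x[:,:2]*1000).astype(np.float32)); print(np.round(r[0],1),np.round(r[1],1),r[2])
# pan sides by lines on rim points
x=med(P,d,285,360,150,270,.03,.06); r=cv2.minAreaRect((x[:,:2]*1000).astype(np.float32)); print("pan",np.round(r[0],1),np.round(r[1],1),r[2])
x=med(Q,e,235,340,160,205,.032,.055); r=cv2.minAreaRect((x[:,:2]*1000).astype(np.float32)); print("pan side",np.round(r[0],1),np.round(r[1],1),r[2])
x=med(Q,e,205,285,230,285,.05,.075); r=cv2.minAreaRect((x[:,:2]*1000).astype(np.float32)); print("box side",np.round(r[0],1),np.round(r[1],1),r[2])
t=np.array([(638,176),(626,208),(654,203),(628,238),(660,237)])/3.6+140-.4
print("truffles",plane("top",t,.016).round(4)[:,:2])
bd=np.array([(335,80),(492,95),(470,323),(315,307)])/3.6+140-.4
w=plane("top",bd,.01)[:,:2]; print("board",w.round(4),w.mean(0))
tab=p[180:192,160:212]; x=med(P,d,160,212,175,195,.175,.23); print("lidtop",x[:,2].max(), x.mean(0)); x=med(Q,e,210,250,190,235,.17,.25); print(x[:,2].max(),x.mean(0))
E
```

```text
handle top 0.05 12 [ 0.5303 -0.0054  0.0554] [ 0.526 -0.014  0.051] [ 0.54  -0.     0.065]
handle side 0.05 23 [5.207e-01 4.000e-04 5.730e-02] [ 0.507 -0.012  0.051] [0.533 0.007 0.064]
handle top 0.065 14 [ 0.5195 -0.0065  0.0728] [ 0.516 -0.013  0.066] [ 0.526 -0.     0.078]
handle side 0.065 24 [0.512  0.0022 0.0735] [ 0.5   -0.005  0.066] [0.524 0.007 0.08 ]
handle top 0.08 13 [ 0.512  -0.0059  0.088 ] [ 0.502 -0.012  0.083] [0.515 0.004 0.095]
handle side 0.08 23 [0.5036 0.0024 0.0884] [ 0.49 -0.01  0.08] [0.511 0.009 0.095]
handle top 0.095 12 [ 0.5014 -0.0056  0.1069] [ 0.498 -0.012  0.1  ] [0.508 0.004 0.11 ]
handle side 0.095 26 [0.4935 0.0034 0.1028] [ 0.477 -0.009  0.095] [0.505 0.01  0.11 ]
handle top 0.11 35 [ 0.4849 -0.0023  0.1188] [ 0.476 -0.012  0.11 ] [0.498 0.004 0.125]
handle side 0.11 32 [0.485  0.0013 0.1181] [ 0.475 -0.014  0.11 ] [0.499 0.007 0.125]
handle top 0.125 10 [ 0.488  -0.0033  0.1262] [ 0.482 -0.011  0.125] [0.491 0.004 0.129]
bowl top 86 [ 0.534 -0.053  0.018] [0.623 0.031 0.05 ]
[579.5 -10.9] [79.8 91.4] 85.75931549072266
bowl side 261 [ 0.516 -0.055  0.018] [0.616 0.035 0.049]
[564.6  -9.2] [87.5 97.8] 86.34867095947266
pan [ 550.1 -221.7] [319.8 129.3] 5.080773830413818
pan side [ 544.9 -161.2] [319.7 255.3] 4.808578014373779
box side [574.2 269.5] [225.4 137.7] 80.84485626220703
truffles [[ 0.6242 -0.2174]
 [ 0.5945 -0.2049]
 [ 0.5986 -0.2311]
 [ 0.5665 -0.2055]
 [ 0.5667 -0.2351]]
board [[ 0.7229  0.0632]
 [ 0.7052 -0.0843]
 [ 0.4918 -0.0572]
 [ 0.5099  0.0853]] [0.60746302 0.00173544]
lidtop 0.20770572451206237 [0.62992161 0.21091925 0.19027202]
0.20667731407281853 [0.63014152 0.22019601 0.18616425]
```

```bash
cat > go.py <<'E'
# usage: go.py "x y z th_deg" ... : normalised shift/turn of each pose from current measured pose (or from first arg if it begins with 'f')
import sys,numpy as np
from scipy.spatial.transform import Rotation as R
a=sys.argv[1:]
if a[0][0]=='f': p=np.array(a.pop(0)[1:].split(),float); p0,th=p[:3],np.radians(p[3])
else:
    from plant import sensors
    s=sensors.get_state(); p0=np.array(s["tool_pos"]); x=R.from_quat(s["eef_rot"]).as_matrix(); th=np.arctan2(x[1,0],x[0,0])
    print("now",p0.round(4),np.degrees(th).round(2),"t",round(s["clock"],2),"F",np.round(s["contact_force"],1),"open",round(s["opening"],3),"zaxis",x[:,2].round(3))
T=np.array([[np.cos(th),np.sin(th),0],[np.sin(th),-np.cos(th),0],[0,0,-1]])
for w in a:
    w=np.array(w.split(),float); d=T.T@(w[:3]-p0)/.3; t=(np.degrees(th)-w[3]+180)%360-180
    print(w,"->",d.round(4),round(t/360,4),"rows>=",np.ceil(max(np.linalg.norm(d)*.3/.0417,abs(t)/7.16)))
E
python3 go.py "0.38 -0.29 0.239 10"; python3 go.py "f0.38 -0.29 0.239 10" "0.5 -0.005 0.18 -4"
```

```text
now [ 0.2552 -0.5703  0.2385] 24.11 t 0.3 F [0.3 0.5 0.1] open 0.996 zaxis [-0.  0. -1.]
[ 0.38  -0.29   0.239 10.   ] -> [ 0.7613 -0.6829 -0.0017] 0.0392 rows>= 8.0
[ 0.5   -0.005  0.18  -4.   ] -> [ 0.5589 -0.8661  0.1967] 0.0389 rows>= 8.0
```

{"api": "send_rows", "payload": {"rows": "0.76 -0.683 0 0.039;0.76 -0.683 0 0.039;0.76 -0.683 0 0.039;0.76 -0.683 0 0.039;0.76 -0.683 0 0.039;0.76 -0.683 0 0.039;0.76 -0.683 0 0.039;0.76 -0.683 0 0.039;0.76 -0.683 0 0.039", "jaw": -1}}

```text
clock: 1.05
tool_pos: [0.3822, -0.2856, 0.239]
eef_rot: [0.996, 0.092, 0.001, -0.001]
contact_force: [0.9, -0.5, -0.6]
opening: 0.999
finger_force: 0.0
```

{"api": "send_rows", "payload": {"rows": "0.559 -0.866 0.197 0.039;0.559 -0.866 0.197 0.039;0.559 -0.866 0.197 0.039;0.559 -0.866 0.197 0.039;0.559 -0.866 0.197 0.039;0.559 -0.866 0.197 0.039;0.559 -0.866 0.197 0.039;0.559 -0.866 0.197 0.039;0.559 -0.866 0.197 0.039;0.559 -0.866 0.197 0.039"}}

```text
clock: 1.88
tool_pos: [0.4999, -0.005, 0.1793]
eef_rot: [0.999, -0.034, -0.0, 0.0]
contact_force: [-1.0, -0.2, -0.2]
opening: 1.002
finger_force: 0.0
```

```bash
python3 go.py "0.5 -0.005 0.068 -4"
```

```text
now [ 0.4999 -0.005   0.1793] -3.87 t 1.88 F [-1.  -0.2 -0.2] open 1.002 zaxis [-0. -0. -1.]
[ 0.5   -0.005  0.068 -4.   ] -> [ 2.000e-04 -1.000e-04  3.708e-01] 0.0004 rows>= 3.0
```

{"api": "send_rows", "payload": {"rows": "0 0 0.12 0;0 0 0.24 0;0 0 0.33 0;0 0 0.371 0;0 0 0.371 0;0 0 0.371 0"}}

```text
clock: 2.38
tool_pos: [0.499, -0.0077, 0.0683]
eef_rot: [0.999, -0.036, -0.001, 0.001]
contact_force: [0.0, 0.1, -0.9]
opening: 1.003
finger_force: 0.0
```

{"api": "send_rows", "payload": {"rows": "0 0 0 0;0 0 0 0;0 0 0 0;0 0 0 0;0 0 0 0;0 0 0 0;0 0 0 0;0 0 0 0", "jaw": 1, "force": 40}}

```text
clock: 3.05
tool_pos: [0.4994, -0.0051, 0.0684]
eef_rot: [0.999, -0.034, 0.0, 0.0]
contact_force: [0.8, -0.9, -0.0]
opening: 0.42
finger_force: 0.0
```

{"api": "send_rows", "payload": {"rows": "0 0 -0.05 0;0 0 -0.12 0;0 0 -0.2 0;0 0 -0.26 0;0 0 -0.28 0;0 0 -0.28 0;0 0 -0.28 0"}}

```text
clock: 3.63
tool_pos: [0.4992, -0.0051, 0.1519]
eef_rot: [0.999, -0.035, -0.0, 0.0]
contact_force: [-0.3, 0.1, 0.6]
opening: 0.008
finger_force: 0.0
```

```bash
cat > tilt.py <<'E'
from h import *
import sys
# scoop view: crop of the side picture around the tool; cloud of low-saturation pixels ahead of the tool
from scipy.spatial.transform import Rotation as R
s=sensors.get_state(); t=np.array(s["tool_pos"]); X=R.from_quat(s["eef_rot"]).as_matrix()
q,e=snap("side"); p,d=snap("top")
g=t-X[:,2]*.019
for nm,im,dd in(("side",q,e),("top",p,d)):
    C=cloud(nm,dd); r=(C-g)@np.c_[X[:,0],-X[:,1],-X[:,2]]
    m=(dd>0)&(abs(r[...,1])<.036)&(r[...,0]>.02)&(r[...,0]<.16)&(r[...,2]<.02)&(r[...,2]>-.15)
    im=im.astype(int); m&=(im.max(2)-im.min(2)<30)&(im.max(2)>70)
    x=r[m]; print(nm,len(x))
    for lo in np.arange(.02,.16,.02):
        y=x[(x[:,0]>=lo)&(x[:,0]<lo+.02)]
        if len(y)>2: print("  x",round(lo+.01,2),"z q10/50/90",np.percentile(y[:,2],[10,50,90]).round(3))
c=pix("side",[g])[0].astype(int)
u,v=np.clip(c,[80,60],[432,324]); cv2.imwrite("pics/%s.png"%sys.argv[1],cv2.resize(q[v-60:v+60,u-80:u+80],None,fx=4,fy=4)[:,:,::-1])
print(round(s["clock"],2),t.round(4),"mom",np.round(s["moment"],2))
E
python3 tilt.py e
```

```text
side 51
  x 0.03 z q10/50/90 [-0.147 -0.136 -0.126]
  x 0.05 z q10/50/90 [-0.146 -0.132 -0.126]
  x 0.07 z q10/50/90 [-0.146 -0.14  -0.127]
  x 0.09 z q10/50/90 [-0.148 -0.142 -0.134]
top 1
3.63 [ 0.4992 -0.0051  0.1519] mom [ 0.01 -0.01  0.01]
```

View pics/e.png

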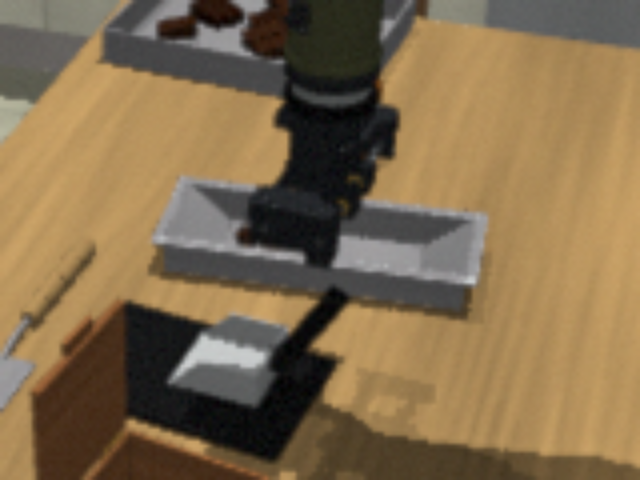

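{"api": "send_rows", "payload": {"rows": "0 0 -0.1 0;0 0 -0.1 0;0 0 -0.1 0;0 0 -0.1 0;0 0 -0.1 0;0 0 -0.1 0;0 0 -0.1 0;0 0 -0.1 0;0 0 -0.1 0;0 0 -0.1 0", "jaw": -1}}

```text
clock: 4.57
tool_pos: [0.4994, -0.0052, 0.1822]
eef_rot: [0.999, -0.035, -0.0, 0.0]
contact_force: [-0.4, -0.3, 0.2]
opening: 0.732
finger_force: 0.0
```

```bash
python3 - <<'E'
from h import *
p,d=snap("top"); q,e=snap("side")
P=cloud("top",d); Q=cloud("side",e)
def med(C,d,u0,u1,v0,v1,lo,hi):
    x=C[v0:v1,u0:u1][d[v0:v1,u0:u1]>0]; return x[(x[:,2]>lo)&(x[:,2]<hi)]
for lo in np.arange(.05,.125,.015):
    x=med(Q,e,265,305,185,225,lo,lo+.015)
    if len(x)>2: print("handle",lo.round(3),len(x),np.median(x,0).round(4),x.min(0).round(3),x.max(0).round(3))
print(np.round(sensors.get_state()["opening"],3))
E
python3 go.py "0.5 -0.005 0.068 -4"
```

```text
handle 0.05 24 [0.5212 0.0018 0.0576] [ 0.506 -0.011  0.05 ] [0.532 0.007 0.065]
handle 0.065 22 [0.5109 0.0036 0.0716] [ 0.496 -0.004  0.066] [0.522 0.007 0.079]
handle 0.08 22 [0.503  0.0034 0.0868] [ 0.49  -0.002  0.08 ] [0.515 0.007 0.092]
handle 0.095 26 [0.4939 0.0043 0.1007] [ 0.479 -0.009  0.096] [0.506 0.011 0.11 ]
handle 0.11 32 [0.484  0.0028 0.1168] [ 0.474 -0.011  0.111] [0.496 0.012 0.125]
0.832
now [ 0.4994 -0.0052  0.1823] -3.97 t 4.67 F [-0.7  0.2 -0.2] open 0.832 zaxis [ 0. -0. -1.]
[ 0.5   -0.005  0.068 -4.   ] -> [ 0.0018 -0.0008  0.381 ] 0.0001 rows>= 3.0
```

The picture shows the scoop still on the board, unmoved (the handle numbers agree), with the gripper above it. The fingers had not closed in time; I'll repeat with a longer close.

{"api": "send_rows", "payload": {"rows": "0 0 0.12 0;0 0 0.24 0;0 0 0.33 0;0 0 0.381 0;0 0 0.381 0;0 0 0.381 0"}}

```text
clock: 5.17
tool_pos: [0.4991, -0.0053, 0.0677]
eef_rot: [0.999, -0.035, -0.001, 0.0]
contact_force: [-0.7, 0.1, 0.4]
opening: 0.998
finger_force: 0.0
```

{"api": "send_rows", "payload": {"rows": "0 0 0 0;0 0 0 0;0 0 0 0;0 0 0 0;0 0 0 0;0 0 0 0;0 0 0 0;0 0 0 0;0 0 0 0;0 0 0 0", "jaw": 1, "force": 40}}

```text
clock: 6.0
tool_pos: [0.4994, -0.0052, 0.068]
eef_rot: [0.999, -0.035, -0.0, 0.0]
contact_force: [-0.2, 0.7, 0.0]
opening: 0.27
finger_force: 0.0
```

{"api": "send_rows", "payload": {"rows": "0 0 0 0;0 0 0 0;0 0 0 0;0 0 0 0"}}

```text
clock: 6.33
tool_pos: [0.4994, -0.0052, 0.068]
eef_rot: [0.999, -0.035, 0.0, 0.0]
contact_force: [0.4, 0.0, -0.9]
opening: 0.198
finger_force: 40.0
```

Gripped (0.198·88 ≈ 17.5 mm). Lift 80 mm, then test whether the scoop swings in a loose grip.

{"api": "send_rows", "payload": {"rows": "0 0 -0.05 0;0 0 -0.12 0;0 0 -0.2 0;0 0 -0.26 0;0 0 -0.28 0;0 0 -0.28 0;0 0 -0.28 0"}}

```text
clock: 6.92
tool_pos: [0.4991, -0.0051, 0.1516]
eef_rot: [0.999, -0.035, -0.0, 0.0]
contact_force: [0.1, -0.3, -1.0]
opening: 0.202
finger_force: 40.0
```

```bash
python3 tilt.py f
```

```text
side 176
  x 0.03 z q10/50/90 [-0.071 -0.055 -0.041]
  x 0.05 z q10/50/90 [-0.074 -0.047 -0.042]
  x 0.07 z q10/50/90 [-0.077 -0.074 -0.054]
  x 0.09 z q10/50/90 [-0.078 -0.074 -0.054]
  x 0.11 z q10/50/90 [-0.077 -0.075 -0.072]
  x 0.13 z q10/50/90 [-0.078 -0.076 -0.074]
top 242
  x 0.09 z q10/50/90 [-0.08  -0.076 -0.073]
  x 0.11 z q10/50/90 [-0.08  -0.077 -0.073]
  x 0.13 z q10/50/90 [-0.079 -0.076 -0.073]
6.92 [ 0.4991 -0.0051  0.1516] mom [ 0.03  0.15 -0.06]
```

{"api": "send_rows", "payload": {"rows": "0 0 0 0;0 0 0 0;0 0 0 0;0 0 0 0;0 0 0 0;0 0 0 0", "force": 8}}

```text
clock: 7.52
tool_pos: [0.4994, -0.0052, 0.1519]
eef_rot: [0.999, -0.035, -0.0, 0.0]
contact_force: [1.0, -0.1, 0.2]
opening: 0.204
finger_force: 8.0
```

```bash
python3 tilt.py g
```

```text
side 180
  x 0.03 z q10/50/90 [-0.072 -0.059 -0.042]
  x 0.05 z q10/50/90 [-0.075 -0.048 -0.043]
  x 0.07 z q10/50/90 [-0.077 -0.074 -0.055]
  x 0.09 z q10/50/90 [-0.077 -0.074 -0.057]
  x 0.11 z q10/50/90 [-0.078 -0.075 -0.063]
  x 0.13 z q10/50/90 [-0.077 -0.076 -0.074]
top 244
  x 0.09 z q10/50/90 [-0.08  -0.076 -0.072]
  x 0.11 z q10/50/90 [-0.079 -0.076 -0.072]
  x 0.13 z q10/50/90 [-0.081 -0.077 -0.074]
7.52 [ 0.4994 -0.0052  0.1519] mom [0.04 0.13 0.02]
```

{"api": "send_rows", "payload": {"rows": "0 0 0 0;0 0 0 0;0 0 0 0;0 0 0 0;0 0 0 0;0 0 0 0", "force": 3}}

```text
clock: 8.12
tool_pos: [0.4995, -0.0052, 0.1521]
eef_rot: [0.999, -0.035, 0.0, 0.0]
contact_force: [-0.4, -0.6, -0.3]
opening: 0.203
finger_force: 3.0
```

```bash
python3 tilt.py g
```

```text
side 30
  x 0.03 z q10/50/90 [-0.106 -0.085 -0.073]
  x 0.05 z q10/50/90 [-0.123 -0.109 -0.093]
top 0
8.12 [ 0.4995 -0.0052  0.1521] mom [0.05 0.   0.01]
```

{"api": "send_rows", "payload": {"rows": "0.1 0 0 0;0.2 0 0 0;0.3 0 0 0;0.4 0 0 0;0.48 0 0 0;0.5 0 0 0;0.5 0 0 0;0.5 0 0 0"}}

```text
clock: 8.88
tool_pos: [0.6475, -0.0156, 0.1514]
eef_rot: [0.999, -0.035, -0.001, 0.0]
contact_force: [-0.6, 0.7, -2.1]
opening: 0.201
finger_force: 3.0
```

```bash
python3 tilt.py g; python3 go.py "0.5 -0.005 0.068 -4"
```

```text
side 5
  x 0.03 z q10/50/90 [-0.115 -0.105 -0.093]
top 0
8.88 [ 0.6475 -0.0156  0.1514] mom [-0.    0.08  0.02]
now [ 0.647  -0.0155  0.1517] -3.96 t 8.98 F [-0.1 -0.6 -1.2] open 0.205 zaxis [-0.003 -0.    -1.   ]
[ 0.5   -0.005  0.068 -4.   ] -> [-0.4914 -0.0009  0.2791] 0.0001 rows>= 5.0
```

View pics/g.png

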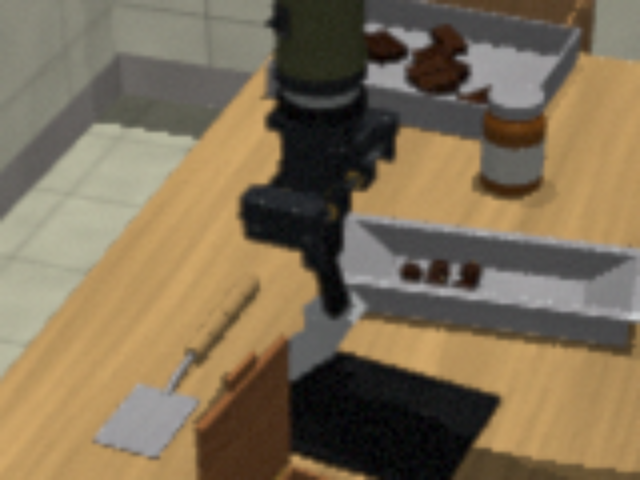

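{"api": "send_rows", "payload": {"rows": "0 0 0.06 0;-0.06 0 0.062 0;-0.12 0 0.066 0;-0.18 0 0.074 0;-0.23 0 0.084 0;-0.28 0 0.097 0;-0.33 0 0.115 0;-0.37 0 0.135 0;-0.41 0 0.157 0;-0.46 0 0.183 0"}}

```text
clock: 9.82
tool_pos: [0.5109, -0.0059, 0.0979]
eef_rot: [0.999, -0.035, 0.001, -0.0]
contact_force: [0.6, 0.6, -0.1]
opening: 0.205
finger_force: 3.0
```

```bash
python3 tilt.py h; python3 go.py "0.49 -0.0045 0.068 -4"
```

```text
side 154
  x 0.03 z q10/50/90 [-0.084 -0.065 -0.053]
  x 0.05 z q10/50/90 [-0.095 -0.091 -0.063]
  x 0.07 z q10/50/90 [-0.098 -0.096 -0.069]
  x 0.09 z q10/50/90 [-0.104 -0.102 -0.094]
  x 0.11 z q10/50/90 [-0.109 -0.107 -0.105]
top 52
  x 0.09 z q10/50/90 [-0.11  -0.105 -0.101]
9.82 [ 0.5109 -0.0059  0.0979] mom [ 0.04 -0.11 -0.03]
now [ 0.507  -0.0059  0.0968] -3.94 t 9.92 F [ 0.1  0.1 -0.5] open 0.205 zaxis [-0.006 -0.    -1.   ]
[ 0.49   -0.0045  0.068  -4.    ] -> [-0.0569 -0.0008  0.0961] 0.0002 rows>= 1.0
```

{"api": "send_rows", "payload": {"rows": "-0.02 0 0.025 0;-0.04 0 0.05 0;-0.06 0 0.075 0;-0.07 0 0.096 0;-0.07 0 0.1 0;-0.07 0 0.1 0;-0.07 0 0.1 0"}}

```text
clock: 10.5
tool_pos: [0.4909, -0.0046, 0.0675]
eef_rot: [0.999, -0.035, 0.0, -0.0]
contact_force: [-1.5, -0.3, 3.0]
opening: 0.21
finger_force: 3.0
```

{"api": "send_rows", "payload": {"rows": "0 0 0 0;0 0 0 0;0 0 0 0", "force": 40}}

```text
clock: 10.75
tool_pos: [0.4909, -0.0046, 0.0675]
eef_rot: [0.999, -0.035, 0.0, -0.0]
contact_force: [-2.2, 0.4, 4.6]
opening: 0.203
finger_force: 40.0
```

```bash
python3 tilt.py i; python3 go.py "0.49 -0.0045 0.068 -4"
```

```text
side 187
  x 0.03 z q10/50/90 [-0.067 -0.051 -0.041]
  x 0.05 z q10/50/90 [-0.076 -0.07  -0.046]
  x 0.07 z q10/50/90 [-0.076 -0.074 -0.064]
  x 0.09 z q10/50/90 [-0.075 -0.072 -0.05 ]
  x 0.11 z q10/50/90 [-0.075 -0.072 -0.067]
  x 0.13 z q10/50/90 [-0.077 -0.073 -0.071]
top 266
  x 0.09 z q10/50/90 [-0.078 -0.074 -0.069]
  x 0.11 z q10/50/90 [-0.077 -0.072 -0.069]
  x 0.13 z q10/50/90 [-0.078 -0.075 -0.072]
10.75 [ 0.4909 -0.0046  0.0675] mom [0.11 0.31 0.04]
now [ 0.4908 -0.0046  0.0674] -3.97 t 10.85 F [-0.8  0.9  5.7] open 0.2 zaxis [ 0.001 -0.    -1.   ]
[ 0.49   -0.0045  0.068  -4.    ] -> [-0.0027 -0.0001 -0.002 ] 0.0001 rows>= 1.0
```

```bash
python3 go.py "0.4908 -0.0046 .145 -4" "0.4225 -0.2327 0.145 5"; python3 go.py "f0.4225 -.2327 .145 5" "0.4225 -0.2327 0.061 5" ; python3 go.py "f0.4225 -.2327 .061 5" "0.5281 -0.2234 0.061 5"
```

```text
now [ 0.4908 -0.0046  0.0674] -3.97 t 10.85 F [-0.8  0.9  5.7] open 0.2 zaxis [ 0.001 -0.    -1.   ]
[ 0.4908 -0.0046  0.145  -4.    ] -> [-0.      0.     -0.2586] 0.0001 rows>= 2.0
[ 0.4225 -0.2327  0.145   5.    ] -> [-0.1745  0.7743 -0.2586] -0.0249 rows>= 7.0
[ 0.4225 -0.2327  0.061   5.    ] -> [0.   0.   0.28] 0.0 rows>= 3.0
[ 0.5281 -0.2234  0.061   5.    ] -> [ 3.534e-01 -2.000e-04  0.000e+00] 0.0 rows>= 3.0
```

{"api": "send_rows", "payload": {"rows": "0 0 -0.13 0;0 0 -0.25 0;-0.03 0.12 -0.26 -0.004;-0.055 0.25 -0.26 -0.008;-0.085 0.38 -0.26 -0.012;-0.115 0.51 -0.26 -0.016;-0.145 0.64 -0.26 -0.021;-0.175 0.774 -0.26 -0.025;-0.175 0.774 -0.26 -0.025;-0.175 0.774 -0.26 -0.025"}}

```text
clock: 11.68
tool_pos: [0.4207, -0.2363, 0.145]
eef_rot: [0.999, 0.04, 0.0, 0.001]
contact_force: [0.8, 1.0, -1.4]
opening: 0.198
finger_force: 40.0
```

```bash
python3 tilt.py j;  python3 go.py "0.4225 -0.2327 0.061 5"; python3 - <<'E'
from h import *
p,d=snap("top","k"); 
c=p[150:270,240:360]; cv2.imwrite("pics/k.png",cv2.resize(c,None,fx=5,fy=5)[:,:,::-1])
E
```

```text
side 155
  x 0.03 z q10/50/90 [-0.065 -0.042 -0.039]
  x 0.05 z q10/50/90 [-0.076 -0.072 -0.044]
  x 0.07 z q10/50/90 [-0.074 -0.063 -0.047]
  x 0.09 z q10/50/90 [-0.075 -0.069 -0.043]
  x 0.11 z q10/50/90 [-0.075 -0.071 -0.064]
  x 0.13 z q10/50/90 [-0.145 -0.074 -0.073]
top 587
  x 0.05 z q10/50/90 [-0.077 -0.074 -0.07 ]
  x 0.07 z q10/50/90 [-0.077 -0.074 -0.07 ]
  x 0.09 z q10/50/90 [-0.077 -0.073 -0.069]
  x 0.11 z q10/50/90 [-0.076 -0.073 -0.068]
  x 0.13 z q10/50/90 [-0.077 -0.073 -0.07 ]
11.68 [ 0.4207 -0.2363  0.145 ] mom [0.09 0.06 0.03]
now [ 0.4225 -0.2319  0.145 ] 5.05 t 11.78 F [-0.3  0.8 -0.1] open 0.197 zaxis [ 0.001  0.001 -1.   ]
[ 0.4225 -0.2327  0.061   5.    ] -> [-2.000e-04  2.600e-03  2.799e-01] 0.0001 rows>= 3.0
```

View pics/k.png

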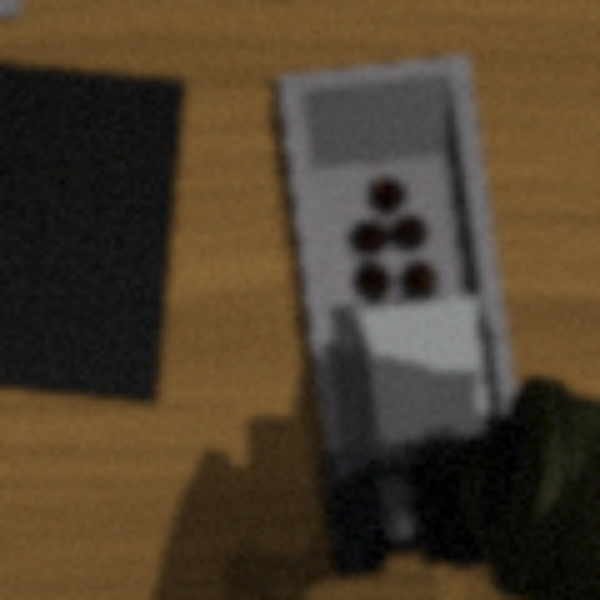

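```bash
python3 - <<'E'
from h import *
print(plane("top",[(240+330/5,150+305/5),(240+482/5,150+297/5)],.085).round(4))
g=np.array([.4225,-.2319,.087]); c,s=np.cos(.088),np.sin(.088)
for y in(.04,-.04): print((g+np.array([.122*c-y*s,.122*s+y*c,0])).round(4))
# pan walls near floor: inner wall pixel positions at crop row 230
print(plane("top",[(240+296/5,150+230/5),(240+448/5,150+230/5)],.04).round(4),plane("top",[(240+448/5,150+230/5)],.003).round(4))
E
```

```text
[[ 0.5431 -0.1684  0.085 ]
 [ 0.546  -0.265   0.085 ]]
[ 0.5405 -0.1813  0.087 ]
[ 0.5475 -0.261   0.087 ]
[[ 0.5972 -0.1543  0.04  ]
 [ 0.5949 -0.2543  0.04  ]] [[ 0.5995 -0.2615  0.003 ]]
```

{"api": "send_rows", "payload": {"rows": "0 0.002 0.07 0;0 0.002 0.14 0;0 0.002 0.2 0;0 0.002 0.25 0;0 0.002 0.275 0;0 0.002 0.28 0;0 0.002 0.28 0;0 0.002 0.28 0"}}

```text
clock: 12.5
tool_pos: [0.423, -0.2321, 0.0614]
eef_rot: [0.999, 0.045, 0.0, -0.0]
contact_force: [0.1, 0.9, -1.4]
opening: 0.198
finger_force: 40.0
```

```bash
python3 tilt.py l;  python3 go.py "0.5281 -0.2234 0.061 5"
```

```text
side 155
  x 0.03 z q10/50/90 [-0.078 -0.046 -0.04 ]
  x 0.05 z q10/50/90 [-0.075 -0.072 -0.045]
  x 0.07 z q10/50/90 [-0.076 -0.072 -0.054]
  x 0.09 z q10/50/90 [-0.074 -0.072 -0.05 ]
  x 0.11 z q10/50/90 [-0.075 -0.073 -0.066]
  x 0.13 z q10/50/90 [-0.078 -0.077 -0.068]
  x 0.15 z q10/50/90 [-0.079 -0.069 -0.059]
top 626
  x 0.05 z q10/50/90 [-0.078 -0.074 -0.069]
  x 0.07 z q10/50/90 [-0.077 -0.073 -0.07 ]
  x 0.09 z q10/50/90 [-0.077 -0.073 -0.07 ]
  x 0.11 z q10/50/90 [-0.076 -0.072 -0.069]
  x 0.13 z q10/50/90 [-0.08  -0.077 -0.073]
  x 0.15 z q10/50/90 [-0.082 -0.078 -0.076]
12.5 [ 0.423  -0.2321  0.0614] mom [ 0.04  0.12 -0.03]
now [ 0.4228 -0.2327  0.0615] 5.1 t 12.6 F [-0.6  0.2 -1.4] open 0.2 zaxis [ 0.001 -0.    -1.   ]
[ 0.5281 -0.2234  0.061   5.    ] -> [3.524e-01 2.000e-04 1.700e-03] 0.0003 rows>= 3.0
```

{"api": "send_rows", "payload": {"rows": "0 0 0.003 0;0 0 0.006 0;0 0 0.006 0"}}

```text
clock: 12.85
tool_pos: [0.4222, -0.2332, 0.0602]
eef_rot: [0.999, 0.044, 0.0, 0.0]
contact_force: [-1.2, 0.9, 9.1]
opening: 0.201
finger_force: 40.0
```

{"api": "send_rows", "payload": {"rows": "0.02 0 0 0;0.045 0 0 0;0.07 0 0 0;0.095 0 0 0;0.12 0 0 0;0.145 0 0 0;0.17 0 0 0;0.195 0 0 0;0.22 0 0 0;0.24 0 0 0"}}

```text
clock: 13.68
tool_pos: [0.4894, -0.2282, 0.0607]
eef_rot: [0.999, 0.043, -0.004, 0.0]
contact_force: [-9.5, -1.9, 17.5]
opening: 0.199
finger_force: 40.0
```

```bash
cat > balls.py <<'E'
from h import *
import sys
p,d=snap("top",); s=sensors.get_state(); t=np.array(s["tool_pos"])
pan=np.array([.55,-.2215]); a=np.radians(5); Rm=np.array([[np.cos(a),-np.sin(a)],[np.sin(a),np.cos(a)]])
m=((p.max(2)<75)&(p[:,:,0]>p[:,:,2].astype(int)+8)).astype(np.uint8)
uv=pix("top",[(t[0]+.09*np.cos(a),t[1]+.09*np.sin(a),t[2])])[0].astype(int); 
n,l,st,c=cv2.connectedComponentsWithStats(m)
z=float(sys.argv[2]) if len(sys.argv)>2 else .016
k=[i for i in range(1,n) if 3<st[i,4]<200 and abs(c[i]-uv).max()<35]
for i in k:
    w=plane("top",[c[i]],z)[0,:2]; print("blob",st[i,4],"pan",((w-pan)@Rm).round(4))
print("grip pan",((t[:2]-pan)@Rm).round(4),"lip x",(((t[:2]-pan)@Rm)[0]+.122).round(4),t.round(4))
u,v=uv; cv2.imwrite("pics/%s.png"%sys.argv[1],cv2.resize(p[v-40:v+40,u-40:u+40],None,fx=6,fy=6)[:,:,::-1])
E
python3 balls.py m
```

```text
blob 59 pan [0.0989 0.0634]
blob 69 pan [ 0.0926 -0.0042]
blob 18 pan [0.0711 0.0187]
blob 13 pan [ 0.0701 -0.0248]
blob 7 pan [-0.0451 -0.0524]
blob 6 pan [-0.0542 -0.0336]
blob 4 pan [-0.0817 -0.047 ]
blob 5 pan [-0.0846 -0.0822]
grip pan [-0.0583 -0.0013] lip x 0.0637 [ 0.492  -0.2279  0.0607]
```

{"api": "send_rows", "payload": {"rows": "0.015 0 -0.002 0;0.035 0 -0.002 0;0.055 0 -0.002 0;0.075 0 -0.002 0;0.095 0 -0.002 0;0.112 0 -0.002 0;0.112 0 -0.002 0;0.112 0 -0.002 0"}}

```text
clock: 14.4
tool_pos: [0.5265, -0.2245, 0.0606]
eef_rot: [0.999, 0.044, -0.0, 0.0]
contact_force: [-2.4, -0.4, 6.5]
opening: 0.196
finger_force: 40.0
```

```bash
python3 balls.py n; python3 tilt.py o
```

```text
blob 20 pan [0.1015 0.0337]
blob 64 pan [ 0.0976 -0.0103]
blob 15 pan [ 0.0577 -0.0285]
blob 4 pan [-0.0089 -0.0741]
blob 16 pan [-0.0182 -0.0765]
blob 4 pan [-0.0211 -0.0254]
blob 4 pan [-0.0362 -0.0258]
blob 4 pan [-0.0362 -0.0936]
grip pan [-0.0236 -0.0009] lip x 0.0984 [ 0.5265 -0.2245  0.0606]
side 178
  x 0.03 z q10/50/90 [-0.077 -0.073 -0.041]
  x 0.05 z q10/50/90 [-0.075 -0.069 -0.044]
  x 0.07 z q10/50/90 [-0.076 -0.066 -0.044]
  x 0.09 z q10/50/90 [-0.076 -0.069 -0.047]
  x 0.11 z q10/50/90 [-0.074 -0.07  -0.054]
  x 0.13 z q10/50/90 [-0.067 -0.063 -0.05 ]
  x 0.15 z q10/50/90 [-0.062 -0.054 -0.048]
top 464
  x 0.05 z q10/50/90 [-0.079 -0.075 -0.069]
  x 0.07 z q10/50/90 [-0.078 -0.074 -0.07 ]
  x 0.09 z q10/50/90 [-0.078 -0.073 -0.069]
  x 0.11 z q10/50/90 [-0.077 -0.073 -0.069]
  x 0.13 z q10/50/90 [-0.07  -0.065 -0.061]
  x 0.15 z q10/50/90 [-0.062 -0.055 -0.047]
14.45 [ 0.5265 -0.2245  0.0606] mom [-0.04  0.49 -0.02]
```

View pics/n.png

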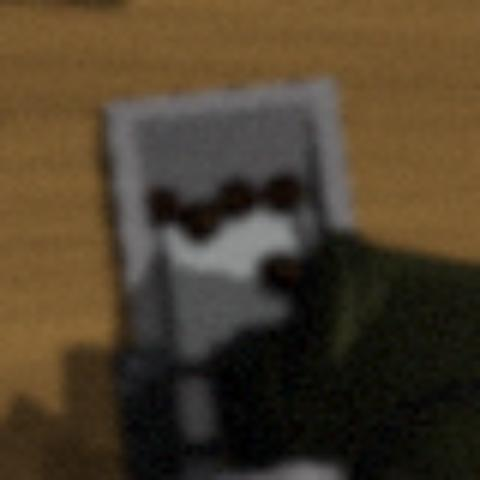

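{"api": "send_rows", "payload": {"rows": "0.006 0 -0.005 0;0.018 0 -0.015 0;0.032 0 -0.026 0;0.047 0 -0.039 0;0.062 0 -0.052 0;0.077 0 -0.065 0;0.092 0 -0.078 0;0.107 0 -0.09 0;0.117 0 -0.098 0;0.119 0 -0.1 0"}}

```text
clock: 15.38
tool_pos: [0.5642, -0.2207, 0.0906]
eef_rot: [0.999, 0.044, 0.001, 0.0]
contact_force: [-0.2, 0.0, -1.7]
opening: 0.201
finger_force: 40.0
```

```bash
python3 balls.py n .045; python3 tilt.py o
```

```text
blob 37 pan [0.1284 0.0218]
blob 16 pan [ 0.1362 -0.0062]
blob 22 pan [ 0.1351 -0.0315]
blob 4 pan [ 0.0273 -0.035 ]
blob 12 pan [ 0.014  -0.0529]
grip pan [ 0.0136 -0.0004] lip x 0.1356 [ 0.5636 -0.2207  0.0903]
side 141
  x 0.03 z q10/50/90 [-0.109 -0.103 -0.043]
  x 0.05 z q10/50/90 [-0.107 -0.052 -0.043]
  x 0.07 z q10/50/90 [-0.075 -0.072 -0.049]
  x 0.09 z q10/50/90 [-0.074 -0.071 -0.049]
  x 0.11 z q10/50/90 [-0.076 -0.073 -0.063]
  x 0.13 z q10/50/90 [-0.075 -0.068 -0.056]
  x 0.15 z q10/50/90 [-0.072 -0.07  -0.068]
top 378
  x 0.05 z q10/50/90 [-0.078 -0.076 -0.073]
  x 0.07 z q10/50/90 [-0.079 -0.074 -0.07 ]
  x 0.09 z q10/50/90 [-0.078 -0.074 -0.07 ]
  x 0.11 z q10/50/90 [-0.078 -0.073 -0.07 ]
  x 0.13 z q10/50/90 [-0.075 -0.07  -0.064]
  x 0.15 z q10/50/90 [-0.075 -0.071 -0.067]
15.43 [ 0.5636 -0.2207  0.0903] mom [0.09 0.14 0.  ]
```

{"api": "send_rows", "payload": {"rows": "0 0 0 0;-0.007 0 0.012 0;-0.016 0 0.025 0;-0.026 0 0.04 0;-0.036 0 0.055 0;-0.047 0 0.07 0;-0.058 0 0.085 0;-0.066 0 0.097 0;-0.072 0 0.105 0;-0.072 0 0.105 0", "force": 15}}

```text
clock: 16.37
tool_pos: [0.5402, -0.2227, 0.0577]
eef_rot: [0.999, 0.044, -0.001, -0.0]
contact_force: [-2.2, 0.2, 0.3]
opening: 0.2
finger_force: 15.0
```

```bash
python3 balls.py n .035; python3 tilt.py o
```

```text
blob 15 pan [ 0.0758 -0.0249]
blob 4 pan [ 0.0621 -0.0108]
blob 8 pan [0.0536 0.0224]
blob 4 pan [ 0.0074 -0.0607]
blob 6 pan [-0.024  -0.0225]
grip pan [-0.0098 -0.0004] lip x 0.1122 [ 0.5403 -0.2227  0.058 ]
side 191
  x 0.03 z q10/50/90 [-0.077 -0.075 -0.072]
  x 0.05 z q10/50/90 [-0.064 -0.038 -0.033]
  x 0.07 z q10/50/90 [-0.048 -0.04  -0.033]
  x 0.09 z q10/50/90 [-0.063 -0.046 -0.034]
  x 0.11 z q10/50/90 [-0.061 -0.057 -0.045]
  x 0.13 z q10/50/90 [-0.058 -0.055 -0.05 ]
  x 0.15 z q10/50/90 [-0.048 -0.041 -0.035]
top 474
  x 0.09 z q10/50/90 [-0.064 -0.06  -0.047]
  x 0.11 z q10/50/90 [-0.062 -0.058 -0.053]
  x 0.13 z q10/50/90 [-0.059 -0.054 -0.048]
  x 0.15 z q10/50/90 [-0.048 -0.041 -0.035]
16.42 [ 0.5403 -0.2227  0.058 ] mom [-0.    0.38 -0.01]
```

View pics/n.png

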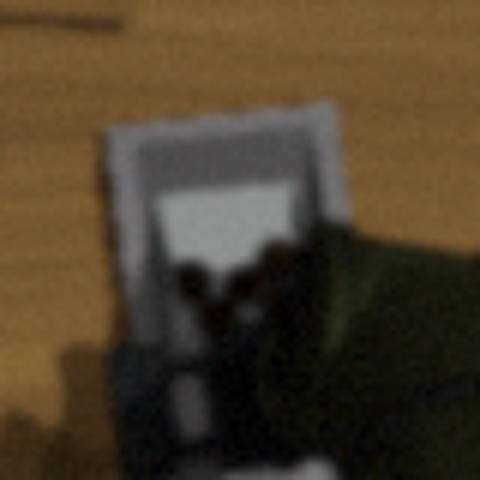

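```bash
python3 go.py "0.535 -0.223 0.171 5"; python3 go.py "f0.535 -.223 .171 5" ".4333 .0913 .171 -8.8" ; python3 go.py "f.4333 .0913 .171 -8.8" ".4879 .2346 .171 -8.8"
```

```text
now [ 0.5404 -0.2227  0.0582] 5.02 t 16.52 F [-2.2  0.  -0. ] open 0.201 zaxis [-0.002  0.    -1.   ]
[ 0.535 -0.223  0.171  5.   ] -> [-0.0179 -0.0005 -0.3759] 0.0001 rows>= 3.0
[ 0.4333  0.0913  0.171  -8.8   ] -> [-0.2464 -1.0732  0.    ] 0.0383 rows>= 8.0
[ 0.4879  0.2346  0.171  -8.8   ] -> [ 0.1068 -0.4999  0.    ] 0.0 rows>= 4.0
```

{"api": "send_rows", "payload": {"rows": "0 0 -0.01 0;0 0 -0.03 0;0 0 -0.06 0;-0.005 0 -0.11 0;-0.01 0 -0.16 0;-0.015 0 -0.21 0;-0.018 0 -0.26 0;-0.018 0 -0.31 0;-0.018 0 -0.35 0;-0.018 0 -0.377 0", "force": 40}}

```text
clock: 17.35
tool_pos: [0.537, -0.2233, 0.1739]
eef_rot: [0.999, 0.044, 0.002, 0.001]
contact_force: [0.3, 0.4, -1.8]
opening: 0.202
finger_force: 40.0
```

```bash
python3 tilt.py p; python3 balls.py q .12
```

```text
side 90
  x 0.05 z q10/50/90 [-0.049 -0.039 -0.035]
  x 0.07 z q10/50/90 [-0.046 -0.038 -0.033]
  x 0.09 z q10/50/90 [-0.063 -0.041 -0.031]
  x 0.11 z q10/50/90 [-0.06  -0.058 -0.048]
  x 0.13 z q10/50/90 [-0.059 -0.057 -0.054]
top 311
  x 0.05 z q10/50/90 [-0.069 -0.068 -0.063]
  x 0.09 z q10/50/90 [-0.063 -0.06  -0.045]
  x 0.11 z q10/50/90 [-0.061 -0.058 -0.054]
  x 0.13 z q10/50/90 [-0.059 -0.056 -0.052]
  x 0.15 z q10/50/90 [-0.149 -0.149 -0.147]
17.35 [ 0.537  -0.2233  0.1739] mom [-0.02  0.11  0.01]
blob 7 pan [0.1974 0.073 ]
blob 39 pan [ 0.0717 -0.0257]
blob 6 pan [0.0712 0.0188]
blob 5 pan [0.0564 0.001 ]
blob 6 pan [0.0464 0.0137]
blob 7 pan [-0.0145 -0.0394]
grip pan [-0.0136 -0.0005] lip x 0.1084 [ 0.5365 -0.2232  0.1724]
```

{"api": "send_rows", "payload": {"rows": "-0.004 -0.02 0 0;-0.013 -0.06 0 0.002;-0.027 -0.12 0 0.004;-0.041 -0.18 0 0.006;-0.055 -0.24 0 0.008;-0.068 -0.3 0 0.01;-0.082 -0.36 0 0.012;-0.096 -0.42 0 0.015;-0.11 -0.48 0 0.017;-0.123 -0.54 0 0.019"}}

```text
clock: 18.33
tool_pos: [0.4837, -0.0636, 0.1708]
eef_rot: [1.0, -0.016, -0.001, -0.0]
contact_force: [-0.6, -0.4, -1.7]
opening: 0.202
finger_force: 40.0
```

```bash
python3 go.py "f.477 -.0723 .171 -1.8" ".4333 .0913 .171 -8.8"; python3 go.py ".4333 .0913 .171 -8.8"
```

```text
[ 0.4333  0.0913  0.171  -8.8   ] -> [-0.1627 -0.5405  0.    ] 0.0194 rows>= 5.0
now [ 0.4837 -0.0636  0.1708] -1.82 t 18.33 F [-0.6 -0.4 -1.7] open 0.202 zaxis [-0.002  0.    -1.   ]
[ 0.4333  0.0913  0.171  -8.8   ] -> [-0.1844 -0.5109 -0.0008] 0.0194 rows>= 4.0
```

{"api": "send_rows", "payload": {"rows": "-0.018 -0.05 0 0.002;-0.039 -0.11 0 0.004;-0.061 -0.17 0 0.007;-0.083 -0.23 0 0.009;-0.104 -0.29 0 0.011;-0.126 -0.35 0 0.013;-0.148 -0.41 0 0.016;-0.166 -0.46 0 0.018;-0.18 -0.5 0 0.0194;-0.184 -0.511 0 0.0194"}}

```text
clock: 19.17
tool_pos: [0.4331, 0.0926, 0.1709]
eef_rot: [0.997, -0.075, -0.001, -0.0]
contact_force: [0.7, -0.7, -0.5]
opening: 0.201
finger_force: 40.0
```

```bash
python3 go.py ".4879 .2346 .171 -8.8"; python3 tilt.py p
```

```text
now [0.4331 0.0926 0.1709] -8.56 t 19.17 F [ 0.7 -0.7 -0.5] open 0.201 zaxis [-0.002  0.001 -1.   ]
[ 0.4879  0.2346  0.171  -8.8   ] -> [ 1.102e-01 -4.953e-01 -4.000e-04] 0.0007 rows>= 4.0
side 150
  x 0.05 z q10/50/90 [-0.064 -0.048 -0.035]
  x 0.07 z q10/50/90 [-0.06  -0.057 -0.054]
  x 0.09 z q10/50/90 [-0.062 -0.056 -0.036]
  x 0.11 z q10/50/90 [-0.061 -0.059 -0.048]
  x 0.13 z q10/50/90 [-0.058 -0.056 -0.054]
top 335
  x 0.05 z q10/50/90 [-0.063 -0.043 -0.034]
  x 0.07 z q10/50/90 [-0.07  -0.067 -0.063]
  x 0.09 z q10/50/90 [-0.065 -0.061 -0.048]
  x 0.11 z q10/50/90 [-0.063 -0.059 -0.056]
  x 0.13 z q10/50/90 [-0.061 -0.056 -0.054]
19.17 [0.4331 0.0926 0.1709] mom [ 0.01  0.17 -0.03]
```

{"api": "send_rows", "payload": {"rows": "0.008 -0.03 0 0.001;0.02 -0.08 0 0.001;0.033 -0.14 0 0.001;0.047 -0.2 0 0.001;0.06 -0.26 0 0.001;0.074 -0.32 0 0.001;0.088 -0.38 0 0.001;0.1 -0.44 0 0.001;0.108 -0.48 0 0.001;0.11 -0.495 0 0.001"}}

```text
clock: 20.1
tool_pos: [0.491, 0.2337, 0.1713]
eef_rot: [0.997, -0.079, 0.001, -0.001]
contact_force: [0.0, 0.3, -2.3]
opening: 0.201
finger_force: 40.0
```

```bash
python3 go.py ".4879 .2346 .171 -8.8"; python3 tilt.py p; python3 - <<'E'
from h import *
# lip corners vs lid: check lip and box in top cloud in box frame
p,d=snap("top"); P=cloud("top",d); a=np.radians(-8.8)
B=(P[...,:2]-[.565,.2227])@np.array([[np.cos(a),-np.sin(a)],[np.sin(a),np.cos(a)]])
g=p.astype(int); m=(d>0)&(g.max(2)-g.min(2)<30)&(g.max(2)>70)&(abs(B[...,0])<.15)&(abs(B[...,1])<.1)&(P[...,2]>.07)
print(m.sum(),B[m].min(0).round(3),B[m].max(0).round(3),P[m][:,2].min().round(3),P[m][:,2].max().round(3))
m=(d>0)&(P[...,2]>.1)&(B[...,0]>.05)&(B[...,0]<.11)&(abs(B[...,1])<.1); print("lid",m.sum(),np.percentile(B[m],[2,50,98],axis=0).round(3))
E
```

```text
now [0.491  0.2337 0.1713] -9.08 t 20.1 F [ 0.   0.3 -2.3] open 0.201 zaxis [ 0.001  0.001 -1.   ]
[ 0.4879  0.2346  0.171  -8.8   ] -> [-0.0106 -0.0013  0.0011] -0.0008 rows>= 1.0
side 195
  x 0.05 z q10/50/90 [-0.068 -0.052 -0.037]
  x 0.07 z q10/50/90 [-0.065 -0.045 -0.041]
  x 0.09 z q10/50/90 [-0.062 -0.059 -0.043]
  x 0.11 z q10/50/90 [-0.061 -0.059 -0.057]
  x 0.13 z q10/50/90 [-0.068 -0.058 -0.054]
top 321
  x 0.05 z q10/50/90 [-0.07  -0.069 -0.041]
  x 0.07 z q10/50/90 [-0.068 -0.065 -0.06 ]
  x 0.09 z q10/50/90 [-0.065 -0.061 -0.05 ]
  x 0.11 z q10/50/90 [-0.063 -0.059 -0.056]
  x 0.13 z q10/50/90 [-0.065 -0.057 -0.054]
20.1 [0.491  0.2337 0.1713] mom [ 0.06  0.13 -0.04]
399 [-0.111 -0.043] [0.055 0.053] 0.12 0.57
lid 325 [[ 0.051 -0.063]
 [ 0.064 -0.002]
 [ 0.07   0.061]]
```

{"api": "send_rows", "payload": {"rows": "-0.005 0 0 0;-0.005 0 0 0;-0.005 0 0 0;-0.005 0 0 0;-0.005 0 0 0;-0.005 0 0 0;-0.005 0 0 0;-0.005 0 0 0;-0.005 0 0 0;-0.005 0 0 0", "force": 3}}

```text
clock: 21.08
tool_pos: [0.4885, 0.2319, 0.1715]
eef_rot: [0.997, -0.08, 0.0, 0.0]
contact_force: [-0.0, 0.1, -1.1]
opening: 0.205
finger_force: 3.0
```

```bash
python3 tilt.py p; python3 - <<'E'
from h import *
q,e=snap("side"); c=q[190:300,190:320]; cv2.imwrite("pics/r.png",cv2.resize(c,None,fx=5,fy=5,interpolation=cv2.INTER_CUBIC)[:,:,::-1])
E
```

```text
side 10
  x 0.03 z q10/50/90 [-0.123 -0.113 -0.097]
top 2
21.08 [0.4885 0.2319 0.1715] mom [ 0.04 -0.07  0.  ]
```

{"api": "send_rows", "payload": {"rows": "0 0 0 0;0 0 -0.03 0;0 0 -0.08 0;0 0 -0.14 0;0 0 -0.2 0;0 0 -0.24 0;0 0 -0.25 0;0 0 -0.25 0", "force": 20}}

```text
clock: 21.9
tool_pos: [0.489, 0.2322, 0.2477]
eef_rot: [0.997, -0.08, 0.001, -0.001]
contact_force: [-0.1, 0.4, -1.7]
opening: 0.202
finger_force: 20.0
```

```bash
python3 go.py ".49 0.0 .246 -6" ".64 -.013 .246 -6"; python3 go.py "f.49 0 .246 -6" ".64 -.013 .246 -6" ".64 -.013 .155 -6"
```

```text
now [0.489  0.2322 0.2477] -9.15 t 21.9 F [-0.1  0.4 -1.7] open 0.202 zaxis [ 0.002  0.001 -1.   ]
[ 0.49   0.     0.246 -6.   ] -> [0.1265 0.7635 0.0057] -0.0088 rows>= 6.0
[ 0.64  -0.013  0.246 -6.   ] -> [0.627  0.7267 0.0057] -0.0088 rows>= 7.0
[ 0.64  -0.013  0.246 -6.   ] -> [ 0.5018 -0.0092  0.    ] 0.0 rows>= 4.0
[ 0.64  -0.013  0.155 -6.   ] -> [ 0.5018 -0.0092  0.3033] 0.0 rows>= 5.0
```

{"api": "send_rows", "payload": {"rows": "0.015 0.09 0 0;0.03 0.18 0 -0.001;0.045 0.27 0 -0.002;0.06 0.36 0 -0.004;0.075 0.45 0 -0.005;0.09 0.54 0 -0.006;0.105 0.63 0 -0.006;0.12 0.7 0 -0.006;0.12 0.71 0 -0.006;0.12 0.71 0 -0.006"}}

```text
clock: 22.73
tool_pos: [0.4895, 0.0143, 0.2459]
eef_rot: [0.998, -0.063, -0.001, 0.0]
contact_force: [0.4, 0.5, -1.4]
opening: 0.202
finger_force: 20.0
```

```bash
python3 go.py ".64 -.002 .246 -7" ".64 -.002 .16 -7"; python3 - <<'E'
from h import *
p,d=snap("top"); P=cloud("top",d); a=np.radians(-8.8); Rm=np.array([[np.cos(a),-np.sin(a)],[np.sin(a),np.cos(a)]])
cv2.imwrite("pics/s.png",cv2.resize(p[150:265,150:360],None,fx=3.8,fy=3.8,interpolation=cv2.INTER_CUBIC)[:,:,::-1])
# bumps above box floor
B=(P[...,:2]-[.565,.2227])@Rm
m=(d>0)&(abs(B[...,0])<.056)&(abs(B[...,1])<.056)&(P[...,2]>.014)&(P[...,2]<.05)
print("raised px",m.sum(),"of",((d>0)&(abs(B[...,0])<.056)&(abs(B[...,1])<.056)).sum())
n,l,s,c=cv2.connectedComponentsWithStats(m.astype(np.uint8))
for i in range(1,n): print(s[i,4],c[i].round(1),B[l==i].mean(0).round(3),P[l==i][:,2].max().round(3))
E
```

```text
now [0.4895 0.0143 0.2459] -7.2 t 22.73 F [ 0.4  0.5 -1.4] open 0.202 zaxis [-0.002 -0.001 -1.   ]
[ 6.40e-01 -2.00e-03  2.46e-01 -7.00e+00] -> [ 5.047e-01 -8.800e-03 -2.000e-04] -0.0005 rows>= 4.0
[ 6.4e-01 -2.0e-03  1.6e-01 -7.0e+00] -> [ 0.5047 -0.0088  0.2864] -0.0005 rows>= 5.0
raised px 205 of 1086
38 [189.8 195.4] [ 0.046 -0.009] 0.032
41 [199.  196.8] [ 0.046 -0.04 ] 0.033
1 [178. 196.] [0.04  0.031] 0.014
84 [181.4 217.4] [-0.029  0.007] 0.032
40 [193.1 217.2] [-0.024 -0.031] 0.032
1 [195. 222.] [-0.038 -0.038] 0.014
```

View pics/s.png

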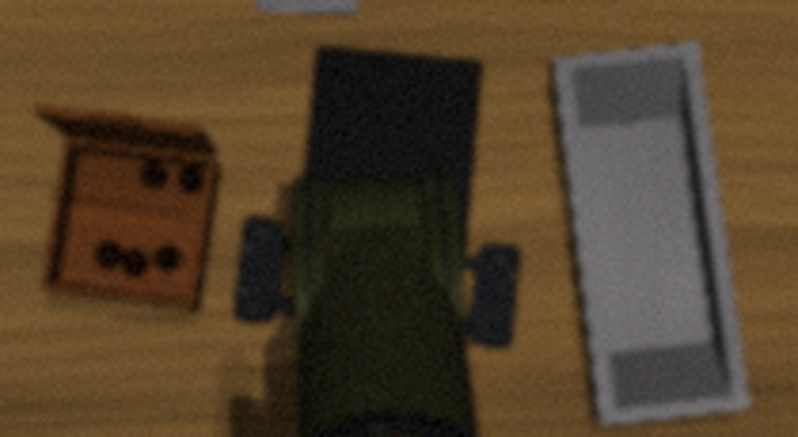

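{"api": "send_rows", "payload": {"rows": "0.08 0 0 0;0.16 0 0 0;0.25 0 0.03 0;0.34 0 0.07 0;0.42 0 0.13 0;0.48 -0.004 0.19 0;0.52 -0.004 0.25 0;0.527 -0.004 0.286 0;0.527 -0.004 0.286 0;0.527 -0.004 0.286 0"}}

```text
clock: 23.62
tool_pos: [0.6459, -0.0006, 0.1601]
eef_rot: [0.998, -0.06, -0.001, -0.0]
contact_force: [-0.2, 0.2, -0.6]
opening: 0.201
finger_force: 20.0
```

```bash
python3 go.py ".647 -.003 .1337 -7" ".4908 .016 .0674 -7"
```

```text
now [ 6.459e-01 -6.000e-04  1.601e-01] -6.89 t 23.62 F [-0.2  0.2 -0.6] open 0.201 zaxis [-0.003  0.001 -1.   ]
[ 6.470e-01 -3.000e-03  1.337e-01 -7.000e+00] -> [0.0047 0.0074 0.0879] 0.0003 rows>= 1.0
[ 0.4908  0.016   0.0674 -7.    ] -> [-0.5198  0.007   0.3089] 0.0003 rows>= 5.0
```

{"api": "send_rows", "payload": {"rows": "0 0 0.04 0;0 0 0.088 0;-0.06 0 0.09 0;-0.12 0 0.094 0;-0.18 0 0.102 0;-0.23 0 0.112 0;-0.28 0 0.125 0;-0.33 0 0.143 0;-0.37 0 0.163 0;-0.41 0 0.185 0", "force": 3}}

```text
clock: 24.45
tool_pos: [0.525, 0.0132, 0.1063]
eef_rot: [0.998, -0.061, 0.002, -0.0]
contact_force: [1.1, -0.2, 0.7]
opening: 0.207
finger_force: 3.0
```

```bash
python3 tilt.py t; python3 go.py ".49 .016 .068 -7"
```

```text
side 99
  x 0.03 z q10/50/90 [-0.067 -0.059 -0.056]
  x 0.05 z q10/50/90 [-0.103 -0.095 -0.071]
  x 0.07 z q10/50/90 [-0.11  -0.104 -0.079]
  x 0.09 z q10/50/90 [-0.115 -0.112 -0.11 ]
top 0
24.45 [0.525  0.0132 0.1063] mom [ 0.04 -0.12 -0.03]
now [0.5225 0.0133 0.1054] -6.94 t 24.55 F [-0.6 -0.7 -0.7] open 0.204 zaxis [-0.003  0.    -1.   ]
[ 0.49   0.016  0.068 -7.   ] -> [-0.1085  0.0042  0.1245] 0.0002 rows>= 2.0
```

{"api": "send_rows", "payload": {"rows": "-0.03 0 0.018 0;-0.055 0 0.04 0;-0.075 0 0.062 0;-0.092 0 0.085 0;-0.105 0 0.107 0;-0.115 0 0.122 0;-0.117 0 0.126 0;-0.117 0 0.126 0;-0.117 0 0.126 0"}}

```text
clock: 25.3
tool_pos: [0.4907, 0.0173, 0.0677]
eef_rot: [0.998, -0.061, 0.0, -0.0]
contact_force: [-1.4, 0.3, 2.1]
opening: 0.203
finger_force: 3.0
```

```bash
python3 tilt.py t
```

```text
side 195
  x 0.03 z q10/50/90 [-0.067 -0.049 -0.04 ]
  x 0.05 z q10/50/90 [-0.076 -0.073 -0.044]
  x 0.07 z q10/50/90 [-0.075 -0.072 -0.066]
  x 0.09 z q10/50/90 [-0.074 -0.071 -0.06 ]
  x 0.11 z q10/50/90 [-0.073 -0.07  -0.065]
  x 0.13 z q10/50/90 [-0.078 -0.071 -0.069]
top 266
  x 0.09 z q10/50/90 [-0.076 -0.071 -0.068]
  x 0.11 z q10/50/90 [-0.074 -0.071 -0.066]
  x 0.13 z q10/50/90 [-0.077 -0.072 -0.068]
25.3 [0.4907 0.0173 0.0677] mom [0.22 0.28 0.03]
```

{"api": "send_rows", "payload": {"rows": "0 0 0 0;0 0 0 0;0 0 0 0;0 0 0 0;0 0 0 0;0 0 0 0;0 0 0 0;0 0 0 0", "jaw": -1}}

```text
clock: 26.07
tool_pos: [0.4903, 0.017, 0.0674]
eef_rot: [0.998, -0.061, 0.0, 0.0]
contact_force: [0.8, -0.3, 0.3]
opening: 0.784
finger_force: 0.0
```

{"api": "send_rows", "payload": {"rows": "0 0 -0.05 0;0 0 -0.15 0;0 0 -0.28 0;0 0 -0.4 0;0 0 -0.52 0;0 0 -0.64 0;0 0 -0.7 0;0 0 -0.7 0;0 0 -0.7 0"}}

```text
clock: 26.82
tool_pos: [0.4905, 0.0172, 0.278]
eef_rot: [0.998, -0.061, 0.001, -0.0]
contact_force: [-0.3, -0.2, -0.9]
opening: 0.997
finger_force: 0.0
```

```bash
python3 go.py ".49 .016 .068 -7"; python3 - <<'E'
from h import *
p,d=snap("top"); q,e=snap("side")
for nm,im,dd in(("top",p,d),("side",q,e)):
    P=cloud(nm,dd); a=np.radians(-7); B=(P[...,:2]-[.607,.0017])@np.array([[np.cos(a),-np.sin(a)],[np.sin(a),np.cos(a)]]); g=im.astype(int)
    m=(dd>0)&(abs(B[...,0])<.14)&(abs(B[...,1])<.1)&(g.max(2)>75)&(g.max(2)-g.min(2)<30)&(P[...,2]<.06)&(P[...,2]>.008)
    b=B[m]; r=cv2.minAreaRect((b*1000).astype(np.float32)); print(nm,m.sum(),np.round(r[0],1),np.round(r[1],1),round(r[2],1),np.percentile(P[m][:,2],[2,50,98]).round(3), b.min(0).round(3),b.max(0).round(3))
    for lo in np.arange(-.1,.06,.02):
        k=m&(B[...,0]>=lo)&(B[...,0]<lo+.02)&(abs(B[...,1]-r[0][1]/1000)<.03)
        if k.sum()>3: print(round(lo+.01,2),np.percentile(P[k][:,2],[10,50,90]).round(3))
E
```

```text
now [0.4905 0.0172 0.278 ] -6.98 t 26.82 F [-0.3 -0.2 -0.9] open 0.997 zaxis [ 0.002  0.    -1.   ]
[ 0.49   0.016  0.068 -7.   ] -> [-0.0011  0.0041  0.7001] 0.0001 rows>= 6.0
top 24 [ 5.3 17.9] [ 9.7 43.4] 10.2 [0.009 0.013 0.018] [-0.003 -0.004] [0.007 0.039]
0.01 [0.011 0.013 0.015]
side 414 [-34.6   3. ] [88.8 91.7] 1.4 [0.009 0.021 0.045] [-0.08  -0.043] [0.01  0.048]
-0.07 [0.018 0.039 0.045]
-0.05 [0.009 0.012 0.014]
-0.03 [0.01  0.012 0.014]
-0.01 [0.009 0.012 0.015]
0.01 [0.009 0.011 0.012]
```

```bash
cat > arc.py <<'E'
import numpy as np,subprocess
a0=np.radians(-8.8); c,s=np.cos(a0),np.sin(a0)
def W(x,z): return "%.4f %.4f %.4f -8.8"%(.565+c*x,.2227+s*x,z)
T2=W(.105,.162)
print(subprocess.run(["python3","go.py",W(.105,.278)],capture_output=True,text=True).stdout)
print(T2)
for A in np.radians(np.r_[90:-1:-5]):
    r=.1; x=.065-r*np.cos(A)+.008*np.sin(A)+.0095; z=.06+r*np.sin(A)+.008*np.cos(A)
    print(round(np.degrees(A)),"x %.4f z %.4f | norm dx %.3f dz %.3f"%(x,z,(x-.105)/.3,(.162-z)/.3))
E
python3 arc.py
```

```text
now [0.4892 0.0171 0.2762] -6.98 t 26.92 F [ 0.8  0.1 -0.5] open 0.999 zaxis [-0.003 -0.    -1.   ]
[ 0.6688  0.2066  0.278  -8.8   ] -> [ 0.5173 -0.6998 -0.0059] 0.005 rows>= 7.0

0.6688 0.2066 0.1620 -8.8
90 x 0.0825 z 0.1600 | norm dx -0.075 dz 0.007
85 x 0.0738 z 0.1603 | norm dx -0.104 dz 0.006
80 x 0.0650 z 0.1599 | norm dx -0.133 dz 0.007
75 x 0.0563 z 0.1587 | norm dx -0.162 dz 0.011
70 x 0.0478 z 0.1567 | norm dx -0.191 dz 0.018
65 x 0.0395 z 0.1540 | norm dx -0.218 dz 0.027
60 x 0.0314 z 0.1506 | norm dx -0.245 dz 0.038
55 x 0.0237 z 0.1465 | norm dx -0.271 dz 0.052
50 x 0.0163 z 0.1417 | norm dx -0.296 dz 0.068
45 x 0.0094 z 0.1364 | norm dx -0.319 dz 0.085
40 x 0.0030 z 0.1304 | norm dx -0.340 dz 0.105
35 x -0.0028 z 0.1239 | norm dx -0.359 dz 0.127
30 x -0.0081 z 0.1169 | norm dx -0.377 dz 0.150
25 x -0.0127 z 0.1095 | norm dx -0.392 dz 0.175
20 x -0.0167 z 0.1017 | norm dx -0.406 dz 0.201
15 x -0.0200 z 0.0936 | norm dx -0.417 dz 0.228
10 x -0.0226 z 0.0852 | norm dx -0.425 dz 0.256
5 x -0.0244 z 0.0767 | norm dx -0.431 dz 0.284
0 x -0.0255 z 0.0680 | norm dx -0.435 dz 0.313
```

{"api": "send_rows", "payload": {"rows": "0.05 -0.07 -0.02 0;0.11 -0.15 -0.02 0.001;0.17 -0.23 -0.02 0.002;0.23 -0.31 -0.02 0.003;0.3 -0.4 -0.02 0.004;0.37 -0.5 -0.02 0.005;0.44 -0.6 -0.02 0.005;0.5 -0.67 -0.02 0.005;0.517 -0.7 -0.02 0.005;0.517 -0.7 -0.02 0.005", "jaw": 1, "force": 20}}

```text
clock: 27.75
tool_pos: [0.6695, 0.2098, 0.2795]
eef_rot: [0.997, -0.075, -0.002, -0.0]
contact_force: [0.3, -0.1, -0.7]
opening: 0.267
finger_force: 0.0
```

```bash
python3 go.py ".6688 .2066 .162 -8.8"
```

```text
now [0.6695 0.2098 0.2795] -8.58 t 27.75 F [ 0.3 -0.1 -0.7] open 0.267 zaxis [-0.004  0.    -1.   ]
[ 0.6688  0.2066  0.162  -8.8   ] -> [-0.0008  0.0109  0.3917] 0.0006 rows>= 3.0
```

{"api": "send_rows", "payload": {"rows": "0.003 0 0.05 0.001;0.003 0 0.12 0.001;0.003 0 0.2 0.001;0.003 0 0.28 0.001;0.003 0 0.35 0.001;0.003 0 0.392 0.001;0.003 0 0.392 0.001;0.003 0 0.392 0.001"}}

```text
clock: 28.42
tool_pos: [0.67, 0.2056, 0.1651]
eef_rot: [0.997, -0.08, -0.001, 0.001]
contact_force: [-0.3, -0.2, 0.7]
opening: 0.008
finger_force: 0.0
```

{"api": "send_rows", "payload": {"rows": "-0.04 0 0 0;-0.06 0 0.004 0;-0.075 0 0.007 0;-0.09 0 0.007 0;-0.104 0 0.006 0;-0.118 0 0.007 0;-0.133 0 0.007 0;-0.147 0 0.009 0;-0.162 0 0.011 0;-0.176 0 0.014 0"}}

```text
clock: 29.25
tool_pos: [0.6182, 0.215, 0.1617]
eef_rot: [0.997, -0.08, 0.0, -0.0]
contact_force: [1.3, -0.4, 2.3]
opening: 0.002
finger_force: 0.7
```

```bash
cat > lid.py <<'E'
from h import *
a=np.radians(-8.8); Rm=np.array([[np.cos(a),-np.sin(a)],[np.sin(a),np.cos(a)]])
s=sensors.get_state(); print("tool box",((s["tool_pos"][:2]-np.array([.565,.2227]))@Rm).round(4),np.round(s["tool_pos"][2],4),"F",np.round(s["contact_force"],1),"t",round(s["clock"],2),"open",round(s["opening"],2))
q,e=snap("side"); P=cloud("side",e); B=(P[...,:2]-[.565,.2227])@Rm
m=(e>0)&(abs(B[...,1])<.06)&(B[...,0]>-.09)&(B[...,0]<.09)&(P[...,2]>.055)&(P[...,2]<.22)&(q[...,0]>q[...,2].astype(int)+25)
for lo in np.arange(-.09,.09,.02):
    k=m&(B[...,0]>=lo)&(B[...,0]<lo+.02)
    if k.sum()>5: print(round(lo+.01,2),k.sum(),np.percentile(P[k][:,2],[10,50,90]).round(3))
E
python3 lid.py
```

```text
tool box [0.0537 0.0005] 0.1617 F [ 1.3 -0.4  2.3] t 29.25 open 0.0
-0.06 60 [0.056 0.059 0.061]
-0.04 7 [0.057 0.058 0.061]
-0.02 7 [0.056 0.059 0.06 ]
0.02 54 [0.06  0.185 0.2  ]
0.04 251 [0.117 0.155 0.187]
0.06 174 [0.057 0.074 0.1  ]
```

{"api": "send_rows", "payload": {"rows": "-0.02 0 0.013 0;-0.047 0 0.024 0;-0.074 0 0.035 0;-0.1 0 0.049 0;-0.125 0 0.065 0;-0.148 0 0.082 0;-0.169 0 0.102 0;-0.188 0 0.124 0;-0.206 0 0.147 0;-0.221 0 0.172 0"}}

```text
clock: 30.13
tool_pos: [0.5523, 0.2255, 0.1093]
eef_rot: [0.997, -0.08, -0.0, 0.0]
contact_force: [0.9, -1.0, 0.6]
opening: 0.001
finger_force: 0.5
```

```bash
python3 lid.py
```

```text
tool box [-0.013   0.0008] 0.1093 F [ 0.9 -1.   0.6] t 30.13 open 0.0
-0.06 134 [0.057 0.116 0.125]
-0.04 159 [0.112 0.117 0.186]
-0.02 113 [0.104 0.108 0.112]
0.0 61 [0.094 0.099 0.103]
0.02 63 [0.085 0.089 0.093]
0.04 71 [0.076 0.08  0.084]
0.06 60 [0.068 0.071 0.075]
```

{"api": "send_rows", "payload": {"rows": "-0.007 0 0.013 0;-0.014 0 0.026 0;-0.025 0 0.053 0;-0.029 0 0.067 0;-0.033 0 0.081 0;-0.036 0 0.095 0;-0.039 0 0.109 0;-0.041 0 0.12 0;-0.042 0 0.129 0;-0.043 0 0.136 0"}}

```text
clock: 31.02
tool_pos: [0.5404, 0.2276, 0.0689]
eef_rot: [0.997, -0.08, 0.0, -0.0]
contact_force: [-1.6, 0.5, 9.0]
opening: 0.005
finger_force: 4.9
```

```bash
python3 lid.py
```

```text
tool box [-0.025  0.001] 0.0689 F [-1.6  0.5  9. ] t 31.02 open 0.0
-0.08 36 [0.065 0.068 0.07 ]
-0.06 187 [0.062 0.067 0.071]
-0.04 173 [0.066 0.068 0.071]
-0.02 71 [0.065 0.068 0.071]
0.0 56 [0.066 0.067 0.072]
0.02 50 [0.066 0.068 0.07 ]
0.04 52 [0.065 0.068 0.07 ]
0.06 56 [0.066 0.068 0.07 ]
```

{"api": "send_rows", "payload": {"rows": "0 0 0.002 0;0 0 0.003 0;0 0 0.003 0"}}

```text
clock: 31.32
tool_pos: [0.5405, 0.2275, 0.0689]
eef_rot: [0.997, -0.08, 0.0, -0.0]
contact_force: [-1.4, -0.2, 5.3]
opening: 0.004
finger_force: 2.8
```

{"api": "send_rows", "payload": {"rows": "0 0 -0.02 0;0 0 -0.08 0;0 0 -0.18 0;0 0 -0.3 0;0 0 -0.42 0;0 0 -0.5 0;0 0 -0.5 0;0 0 -0.5 0"}}

```text
clock: 31.98
tool_pos: [0.5411, 0.2277, 0.2198]
eef_rot: [0.997, -0.08, 0.001, -0.001]
contact_force: [-0.0, 0.1, -0.8]
opening: 0.009
finger_force: 0.0
```

```bash
python3 lid.py; python3 - <<'E'
from h import *
q,e=snap("side"); P=cloud("side",e); a=np.radians(-7); B=(P[...,:2]-[.607,.0017])@np.array([[np.cos(a),-np.sin(a)],[np.sin(a),np.cos(a)]]); g=q.astype(int)
m=(e>0)&(abs(B[...,0])<.14)&(abs(B[...,1])<.1)&(g.max(2)>75)&(g.max(2)-g.min(2)<30)&(P[...,2]<.06)&(P[...,2]>.008)
print(B[m].min(0).round(3),B[m].max(0).round(3))
E
```

```text
tool box [-0.0244  0.0013] 0.2198 F [-0.   0.1 -0.8] t 31.98 open 0.01
-0.08 36 [0.065 0.067 0.069]
-0.06 186 [0.063 0.067 0.07 ]
-0.04 171 [0.066 0.068 0.07 ]
-0.02 169 [0.066 0.068 0.07 ]
0.0 169 [0.066 0.068 0.07 ]
0.02 162 [0.065 0.068 0.07 ]
0.04 160 [0.066 0.068 0.07 ]
0.06 118 [0.065 0.068 0.07 ]
[-0.08  -0.071] [0.01  0.047]
```

```bash
python3 -c "from plant import finish_job; print(finish_job())"
```

```text
the job is handed in; nothing more can be done
None
```

All five truffles are in the box, the scoop lies flat with its whole bowl on the board and is released, the lid is fully shut, and the job was handed in at about 32 s.

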